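# Hold the field probe over the long chip

### The arm

A 6-joint arm with a two-finger parallel gripper is mounted at the origin on the work surface. World frame = base frame: x ahead of the robot, y to its left, z up, the work surface at z = 0. Lengths are in m, angles in rad, forces in N, time in s.
With the tool pointing down it reaches from about 0.3 to 0.875 m from the base axis. Payload 6.4 kg.
Tool frame: the origin (TCP) lies where the fingers leave the gripper's body, on its centre line; the fingertips stand 73 mm ahead of it and the grasp point (between the pads) lies 54 mm ahead of it; z points along the fingers, y is the direction in which the jaws open and shut (so a half turn about z gives the same grasp; the last joint's range is limited). The gripper opens to 85 mm and grips with 20 to 120 N. Pads are 22 mm wide; open, the fingers measure 114 mm over their backs; the gripper's body (76 mm by 85 mm) begins 54 mm behind the grasp point. The pads swing forward as they close: fully open they stand 13 mm farther back than shut.
Start: joints at [-1.555, 0.181, 1.607, -0, 1.354, -0.206], TCP at [0.127, -0.561, 0.304] pointing down, gripper open.
Joint ranges: [-2.99, 2.99], [-0.89, 2.07], [0.3, 2.58], [-1.14, 4.28], [0, 2.63], [-3.12, 3.12]. Speed limits (rad/s): [2.57, 2.57, 3.01, 3.14, 3.14, 3.14].

### API

Orientations are given as a rotation vector (axis times angle).
In Python, from cell import read_state, optics, env gives the robot as it stands.
- The arm moves only by the shell command python3 -m inch 'ROWS' [FORCE]. ROWS is JSON, a list of rows, each an object with "linear": the shift along the world's x, y, z in mm, a list of three; "turn": the turn, a rotation vector about the world's x, y, z in degrees, a list of three; "jaw": the closure, from 0 (fully open) to 1 (shut). In form: [{"linear": [x, y, z], "turn": [ax, ay, az], "jaw": jaw}, ...]. A call has 1 to 12 rows; each row is the pose to reach, as a shift and turn from the pose measured when the call began; what a row does not reach only later rows make up. A row lasts 1/8 s, in which the tool goes at most 62.5 mm and 10.7 degrees, less where a joint would pass 70% of its speed; a pose out of reach is approached as far as the arm can. A call with a gripper value outside its range is refused whole. The fingers move at their own pace and stop on an object; FORCE is the grip in N (left out, the last holds). Time passes only in rows, so rows that repeat a pose let the fingers close. It gives the time, the measured TCP pose, the force and the opening at its end, in the units of the state.
- read_state(): the state, without advancing time (a new reading comes with each control period).
- optics.get_image(name): name is "scene" or "side" or "wrist"; returns the picture (384x512x3 uint8, red, green, blue); there is no depth.
- optics.calibration(name): a dict with "fx", "fy", "cx", "cy" (pixels), "cam_to_world" (4x4, takes a point from camera to world coordinates); the wrist camera has in their place "hand_eye" (4x4, takes a point from camera to tool coordinates, whose origin is the TCP and whose axes are the flange's). Camera axes: x right, y down, z forward; pixel columns grow to the right and rows downward; lengths in m; the calibration is good to about 2 mm. A picture is of the moment at which its call begins: read the wrist's pose just before it. calibration takes no time and is no camera call.
- env.finish_job(): hands the job in, once; it reports no verdict.
The state is a dict: "t": time; "joint_positions": joint angles; "joint_vel": joint speeds; "tau": joint torques, N m; "tool_pos": TCP position; "tool_rot": TCP orientation; "force": force on the tool from outside, world axes, zero at the start; "wrist_torque": the same for the moment, N m; "opening": opening from 0.0 (shut) to 1.0 (fully open).
Only numpy, scipy, OpenCV 4.12 (cv2) and the standard library are available. Lean on these libraries where they do the work, as an engineer would, in place of code of your own. Each camera call takes 0.05 s, during which the arm holds its last target.

### The job

First slide the test fixture's clear guard window fully open by its handle; then take the flat-bladed probe (rectangular handle) out of its stand, carry it over the fixture's wall and the board's parts without touching them, and hold it upright with its tip about 5 mm above the middle of the long chip, the blade's width in line with the chip's long side. Finish while holding it there, still and touching nothing, with the guard left open; leave the other probe and the things on the bench alone.

Things in the scene. Friction and masses are not known exactly. Their poses are not given: they have to be found in the camera images.
- fixture: fixed aluminium test fixture, 220 (x) x 380 mm (y); walls 55 mm, guard tracks 67 mm high. Origin: centre of underside, z up. -y half: open bay 196 x 178 mm, centre y -93 mm, with a green board (top at 20 mm). On it, all heights above the bench: two capacitors 16 mm wide at x 0, y -125 and -62 mm, and a heat sink by the +x wall, 50 mm; two by the -y wall, 45 mm. +y half: closed deck, 55 mm
- guard (a joint): clear sliding window over the bay, plate 200 x 176 x 4 mm, 58 to 62 mm above the bench, running on tracks along the fixture's y. Value in m: 0 = shut (bay covered), 0.16 = fully open (over the deck); opens towards the fixture's +y, stays where left, friction about 1.5 N. Starts 0 to 30 mm open
- guard_handle (a point): centre of the top of the guard's black handle, 92 mm above the bench: an upright bar 60 mm long (fixture's x), 12 mm thick (fixture's y, the sliding direction), 30 mm high above the plate. In the middle of the guard; moves with it
- chip: the long chip: black, 36 mm (its x) x 14 mm (its y) x 6 mm high, rows of pins along its long sides, fixed on the board to one side (-x or +x) of the two middle capacitors. Origin: centre of its underside, 20 mm above the bench; its top is 6 mm above the origin. Turned up to 0.5 rad from the fixture
- chip_square: the other chip: black, square, 22 x 22 x 6 mm, on the board at the other place. Origin: centre of its underside. Not to be probed
- stand: fixed grey probe stand: block 140 mm (its x) x 75 mm (its y) x 50 mm high with two through slots 26 x 12 mm, long side along its x, at x -35 and +35 mm. A probe hangs tip down in each, its handle's shoulder resting on the block's top. Origin: centre of its underside
- probe: flat-bladed cordless probe, about 80 g, upright in either slot of the stand: white blade 22 mm (its x) x 8 mm (its y), 34 mm long; above it a black rectangular handle 28 (x) x 22 mm (y) from 34 to 104 mm above the tip, then a brass stub 10 mm wide to 112 mm. Origin: centre of the blade's lower end (tip), 16 mm above the bench in the stand; z up along the handle
- probe_round: the other probe, with a round handle 26 mm across and shorter (34 to 79 mm above its tip, stub to 87 mm), upright in the stand's other slot. Origin: its tip. Not needed
- meter: a grey hand multimeter lying flat, 150 x 80 x 35 mm, loose, a bystander. Origin: about the middle of its underside
- driver: a screwdriver lying down, 170 mm long, loose, a bystander. Origin: about the middle of its underside
- jar: a small closed jar, 48 mm across, 60 mm high, loose, a bystander. Origin: about the middle of its underside
- spool: an empty flanged spool standing on end, 52 mm across, 40 mm high, loose, a bystander. Origin: about the middle of its underside
- tray: a white divided parts tray, 160 x 110 x 30 mm, loose, a bystander. Origin: about the middle of its underside
- mouse: a black computer mouse, about 100 x 58 x 31 mm, loose, a bystander. Origin: about the middle of its underside
- adapter: a small brass connector adapter standing on end, 18 mm across, 34 mm high, loose, a bystander. Origin: about the middle of its underside
Things that resemble listed ones, but are neither listed nor needed, are in the scene too. What is shaped like the probe_round but blue is not meant.

How it is judged:
On the way, in this order (a step that is already met when the one before it is completed fails the run):
1. the guard is slid fully open (at least 145 of 160 mm), the probe still in its stand (value of joint guard above 0.145 m and distance of probe from where it was at the start of the episode below 0.02 m), for 0.2 s.
2. the flat-bladed probe is gripped and lifted clear of the stand (height (world z) of probe above 0.055 m and contact force between probe and the fingers above 1 N and contact force between probe and stand below 0.05 N), for 0.2 s.
At the end, for the whole second after the job is handed in: The gripped probe hovers, touching only the fingers: tip 2 to 10 mm above the long chip's top, within 6 mm of its centre, upright within 0.12 rad, blade width along the chip's long side within 0.17 rad either way round, under 10 mm/s; guard open at least 145 mm (z of probe in the frame of chip between 0.008 and 0.016 m and horizontal distance between probe and chip below 0.006 m and angle between probe's own z axis and vertical below 0.12 rad and angle between the x axis of probe and the x axis of chip, either way round below 0.17 rad and contact force between probe and the fingers above 1 N and linear speed of probe below 0.01 m/s and value of joint guard above 0.145 m and contact force between probe and fixture below 0.05 N and contact force between probe and chip below 0.05 N and contact force between probe and chip_square below 0.05 N and contact force between probe and stand below 0.05 N and contact force between probe and probe_round below 0.05 N); the arm keeps its last pose, push and grip.
It fails at once if the probe strikes the fixture, its guard or a part on the board (over 0.5 N) (contact force between probe and fixture above 0.5 N or contact force between probe and chip above 0.5 N or contact force between probe and chip_square above 0.5 N).
It fails at once if the other probe is taken or knocked out of place (over 25 mm) (distance of probe_round from where it was at the start of the episode above 0.025 m).
It fails at once if a bystander is moved more than 30 mm (distance of any of meter, driver, jar, spool, tray, mouse, adapter from where it was at the start of the episode above 0.03 m).
It also fails if it takes over 61 s, if anything falls off the work surface, if the arm or the gripper's body presses on something with over 40 N, if the wrist force passes 120 N, or if a joint passes its speed limit or range.

## Working session

There is one attempt and no reset: what is moved stays moved. The work goes in short steps, Python scripts to look and compute and a shell command to move; the robot and the scene stay as the last step left them, time stands still between calls to the robot, and variables do not carry over. Pictures are saved under pics/ and viewed, and the job is handed in when it is done.

```bash
ls; mkdir -p pics; cat > h.py <<'E'
import numpy as np,cv2
from scipy.spatial.transform import Rotation as R
from cell import read_state, optics, env
def cal(n,st=None):
    c=optics.calibration(n)
    if 'cam_to_world' in c: T=np.array(c['cam_to_world'])
    else:
        W=np.eye(4);W[:3,:3]=R.from_rotvec(st['tool_rot']).as_matrix();W[:3,3]=st['tool_pos']
        T=W@np.array(c['hand_eye'])
    return c,T
def unproj(c,T,u,v,z):
    d=T[:3,:3]@np.array([(u-c['cx'])/c['fx'],(v-c['cy'])/c['fy'],1.]);o=T[:3,3]
    return o+d*(z-o[2])/d[2]
def proj(c,T,p):
    q=T[:3,:3].T@(np.array(p)-T[:3,3]);return np.array([c['cx']+c['fx']*q[0]/q[2],c['cy']+c['fy']*q[1]/q[2]])
def save(im,n): cv2.imwrite('pics/'+n,cv2.cvtColor(im,cv2.COLOR_RGB2BGR))
E
python3 - <<'E'
from h import *
import pickle
st=read_state();print(st)
for n in ['scene','side','wrist']:
    im=optics.get_image(n);save(im,n+'0.png');c,T=cal(n,st);print(n,c['fx'],T.round(3).tolist())
    np.save(n+'0.npy',im); pickle.dump((c,T),open(n+'0.pkl','wb'))
E
```

```text
pics
{'t': 0.0, 'joint_positions': array([-1.55530612e+00,  1.81526190e-01,  1.60802122e+00,  7.62959573e-07,
        1.35378351e+00, -2.06312894e-01]), 'joint_vel': array([ 0.00045656, -0.00091219, -0.00244643,  0.00024507, -0.00156317,
       -0.00106457]), 'tau': array([-2.40265044e-04, -4.44875407e+01, -3.51336086e+01, -1.61627950e-04,
        9.09536815e-03, -1.95180252e-05]), 'tool_pos': array([ 0.12649685, -0.56047302,  0.302986  ]), 'tool_rot': array([-3.12057333e+00, -3.47501986e-01, -2.61144044e-04]), 'force': array([-0.82454221, -0.42851517,  0.58940807]), 'wrist_torque': array([ 0.01665019,  0.02131488, -0.00429305]), 'opening': 0.9985978610400729}
scene 465.77945973034963 [[0.705, 0.497, -0.506, 1.218], [0.709, -0.511, 0.486, -0.654], [-0.017, -0.701, -0.713, 1.031], [0.0, 0.0, 0.0, 1.0]]
side 418.72617819079966 [[-0.932, -0.269, 0.244, 0.234], [-0.363, 0.699, -0.616, 0.683], [-0.005, -0.663, -0.749, 0.939], [0.0, 0.0, 0.0, 1.0]]
wrist 269.1787231341991 [[0.219, -0.93, -0.297, 0.204], [-0.976, -0.209, -0.065, -0.544], [-0.001, 0.304, -0.953, 0.374], [0.0, 0.0, 0.0, 1.0]]
```

View pics/scene0.png

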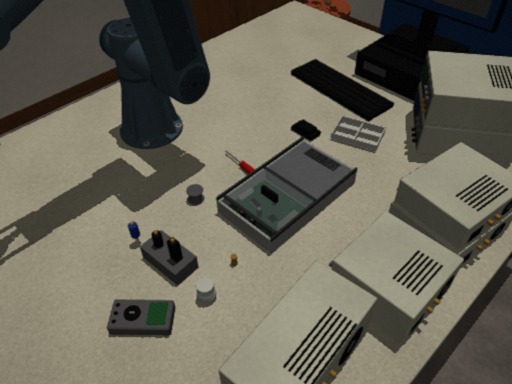

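View pics/side0.png

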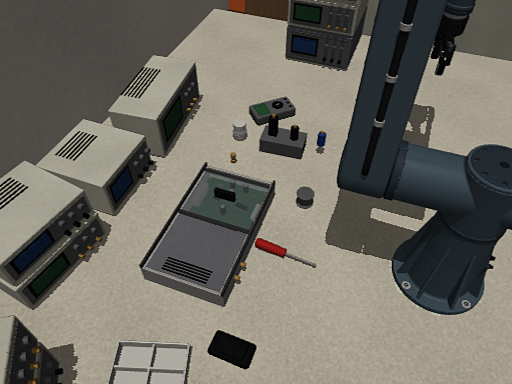

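View pics/wrist0.png

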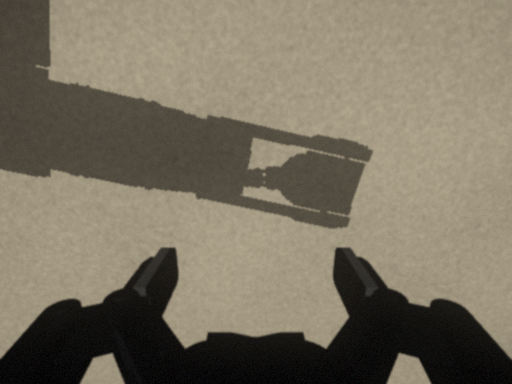

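The scene view shows the fixture around (287,193), the stand with two probes at (168,257), and a blue decoy at (134,230). Next I'll enlarge both views.

```bash
python3 - <<'E'
from h import *
a=np.load('scene0.npy');b=np.load('side0.npy')
f=lambda im,x,y,w,h,s:cv2.resize(im[y:y+h,x:x+w],None,fx=s,fy=s,interpolation=cv2.INTER_CUBIC)
save(f(a,210,135,155,115,5),'s_fix.png')
save(f(b,135,155,150,150,4),'d_fix.png')
save(np.hstack([f(a,120,215,90,75,4.4),f(b,245,100,90,75,4.4)]),'stand.png')
E
```

```text
(no output)
```

View pics/s_fix.png

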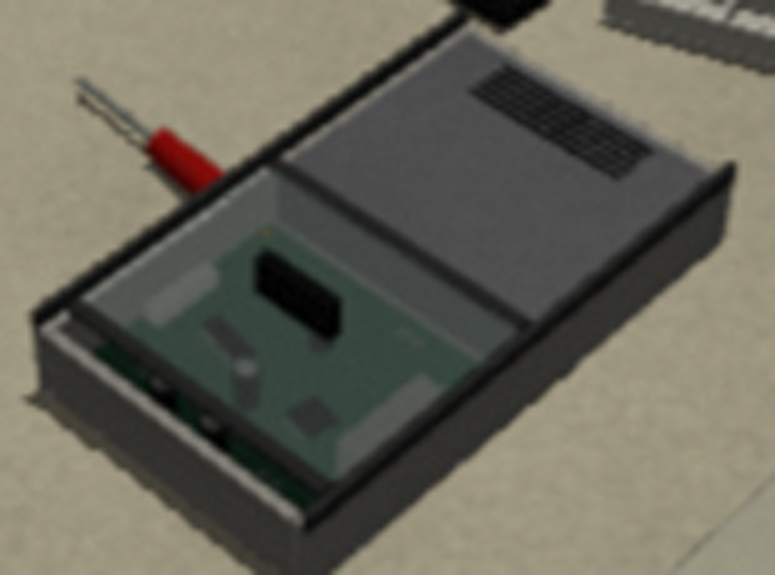

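View pics/d_fix.png

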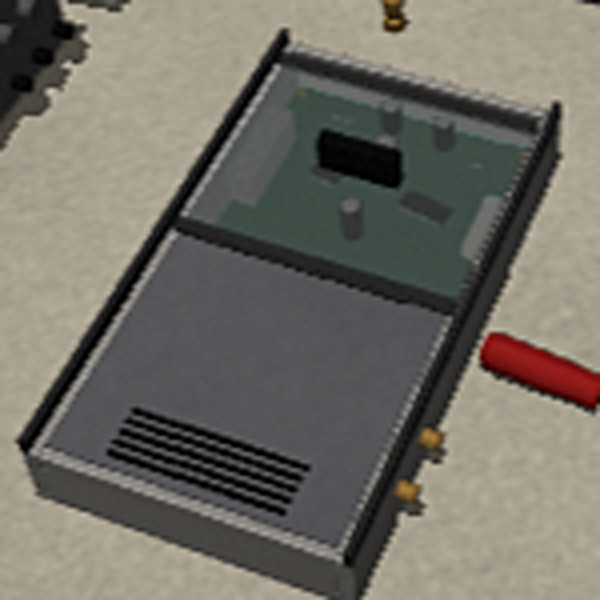

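View pics/stand.png

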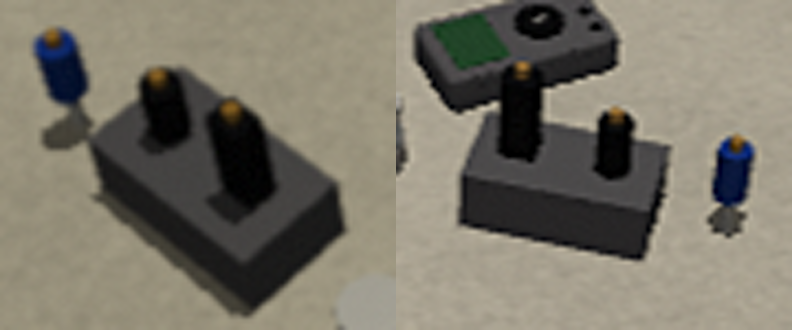

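```bash
cat > fit.py <<'E'
from h import *
import pickle
from scipy.optimize import least_squares
C={n:pickle.load(open(n+'0.pkl','rb')) for n in ['scene','side']}
def fit(obs,x0):  # obs: (cam,[u,v],local xyz)
    def w(p,l): c,s=np.cos(p[2]),np.sin(p[2]); return [p[0]+c*l[0]-s*l[1],p[1]+s*l[0]+c*l[1],l[2]]
    f=lambda p:np.concatenate([proj(*C[n],w(p,l))-uv for n,uv,l in obs])
    r=least_squares(f,x0,loss='soft_l1');return r.x,f(r.x).reshape(-1,2)
E
python3 - <<'E'
from fit import *
S=lambda u,v:np.array([210+u/5,135+v/5]);D=lambda u,v:np.array([135+u/4,155+v/4])
z=.067;X=.110;Y=.19
for f,cam,pts in [(S,'scene',[(35,318),(305,525),(733,165),(462,12)]),(D,'side',[(557,103),(285,32),(22,443),(350,560)])]:
    P=[unproj(*C[cam],*f(*p),z) for p in pts];print(cam,np.round(P,3).tolist())
obs=[]
L=[(-X,-Y,z),(X,-Y,z),(X,Y,z),(-X,Y,z)]
obs+=[('scene',S(*p),l) for p,l in zip([(35,318),(305,525),(733,165),(462,12)],L)]
obs+=[('side',D(*p),l) for p,l in zip([(557,103),(285,32),(22,443),(350,560)],L)]
p,e=fit(obs,[.6,-.1,0.]);print('fixture',p.round(4),e.round(1).tolist())
F=p; c,s=np.cos(F[2]),np.sin(F[2])
loc=lambda q:(np.array([[c,s],[-s,c]])@(q[:2]-F[:2])).round(4)
# handle top approx, chips
print('handle scene',loc(unproj(*C['scene'],*S(300,290),.08)),'side',loc(unproj(*C['side'],*D(362,158),.077)))
print('chip scene',loc(unproj(*C['scene'],*S(230,338),.026)),'side',loc(unproj(*C['side'],*D(425,206),.026)))
print('sq scene',loc(unproj(*C['scene'],*S(313,413),.026)))
# stand
S2=lambda u,v:np.array([120+u/4.4,215+v/4.4]);D2=lambda u,v:np.array([245+(u-396)/4.4,100+v/4.4])
for nm,a,b,zz in [('tall',S2(231,105),D2(522,68),.128),('short',S2(157,75),D2(615,113),.103)]:
    print(nm,unproj(*C['scene'],*a,zz).round(4),unproj(*C['side'],*b,zz).round(4))
print('stand top corners',[unproj(*C['scene'],*S2(*q),.05).round(4).tolist() for q in [(95,145),(190,70),(340,187),(245,262)]])
print('stand side',[unproj(*C['side'],*D2(*q),.05).round(4).tolist() for q in [(462,172),(652,208),(668,148),(490,118)]])
for n,uv,zz in [('adapter',(234,256),.034),('spool',(195,186),.04),('jar',(206,284),.06),('blue',(134,225),.09),('meter',(142,316),.035)]:
    print(n,unproj(*C['scene'],*uv,zz).round(3))
E
```

```text
scene [[0.477, -0.101, 0.067], [0.691, -0.102, 0.067], [0.685, 0.279, 0.067], [0.47, 0.275, 0.067]]
side [[0.472, -0.097, 0.067], [0.683, -0.093, 0.067], [0.68, 0.283, 0.067], [0.465, 0.282, 0.067]]
fixture [0.5771 0.0916 0.0121] [[-1.3, -1.7], [0.6, -1.4], [0.9, -0.7], [-0.2, -1.5], [1.1, -0.5], [-1.2, -1.5], [-1.6, -0.7], [0.3, -0.9]]
handle scene [ 0.0008 -0.0806] side [-0.0016 -0.0831]
chip scene [-0.0379 -0.0995] side [-0.0411 -0.0973]
sq scene [ 0.0376 -0.1085]
tall [ 0.5481 -0.3044  0.128 ] [ 0.5474 -0.3016  0.128 ]
short [ 0.4805 -0.3114  0.103 ] [ 0.4793 -0.3078  0.103 ]
stand top corners [[0.4559, -0.3504, 0.05], [0.4498, -0.275, 0.05], [0.5854, -0.2669, 0.05], [0.5872, -0.3388, 0.05]]
stand side [[0.5785, -0.2674, 0.05], [0.439, -0.2798, 0.05], [0.4466, -0.3463, 0.05], [0.5802, -0.3316, 0.05]]
adapter [ 0.641 -0.189  0.034]
spool [ 0.369 -0.098  0.04 ]
jar [ 0.669 -0.307  0.06 ]
blue [ 0.409 -0.333  0.09 ]
meter [ 0.614 -0.463  0.035]
```

```bash
python3 -m inch '[{"linear":[30,40,0],"turn":[0,0,-1],"jaw":0},{"linear":[70,90,0],"turn":[0,0,-2],"jaw":0},{"linear":[110,140,0],"turn":[0,0,-4],"jaw":0},{"linear":[150,190,0],"turn":[0,0,-6],"jaw":0},{"linear":[190,240,0],"turn":[0,0,-8],"jaw":0},{"linear":[230,290,0],"turn":[0,0,-10],"jaw":0},{"linear":[270,340,0],"turn":[0,0,-12],"jaw":0},{"linear":[310,390,0],"turn":[0,0,-12],"jaw":0},{"linear":[345,435,0],"turn":[0,0,-12],"jaw":0},{"linear":[380,480,0],"turn":[0,0,-12],"jaw":0},{"linear":[410,525,0],"turn":[0,0,-12],"jaw":0},{"linear":[435,550,0],"turn":[0,0,-12],"jaw":0}]'
python3 - <<'E'
from h import *
import pickle
st=read_state();im=optics.get_image('wrist');save(im,'w1.png');c,T=cal('wrist',st);pickle.dump((c,T),open('w1.pkl','wb'))
print(st['joint_positions'].round(3),st['tool_pos'],st['tool_rot'])
for p in [(.578,.0096,.092),(.548,.0096,.092),(.608,.0096,.092)]: print(proj(c,T,p).round(1))
E
```

```text
t: 1.65
tool_pos: [0.5622, -0.008, 0.3028]
tool_rot: [-3.14, -0.023, 0.0]
force: [-1.1, -1.8, -0.4]
opening: 1.003
[-0.226  0.154  1.64   0.002  1.348  1.33 ] [ 0.56219706 -0.00795554  0.30283414] [-3.13978787e+00 -2.31660574e-02  4.29865939e-04]
[238.8 174. ]
[238.9 200.6]
[238.7 145.6]
```

View pics/w1.png

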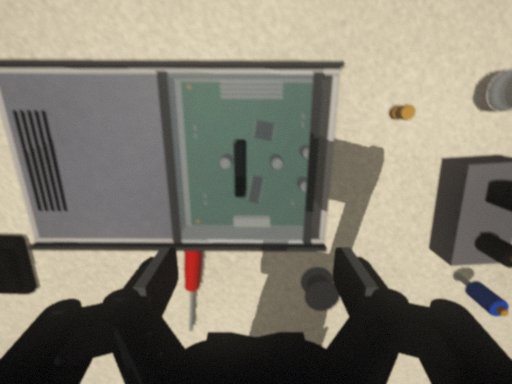

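The wrist view shows the handle at (240,168), against a predicted (239,174). That's good agreement, so I'll descend over it.

```bash
python3 -m inch '[{"linear":[9,9,-15],"turn":[0,0,0],"jaw":0},{"linear":[18,18,-45],"turn":[0,0,0],"jaw":0},{"linear":[18,18,-80],"turn":[0,0,0],"jaw":0},{"linear":[18,18,-115],"turn":[0,0,0],"jaw":0},{"linear":[18,18,-140],"turn":[0,0,0],"jaw":0},{"linear":[18,18,-155],"turn":[0,0,0],"jaw":0},{"linear":[18,18,-157],"turn":[0,0,0],"jaw":0}]'
python3 - <<'E'
from h import *
st=read_state();im=optics.get_image('wrist');save(im,'w2.png')
print(st['tool_pos'],st['force'])
E
```

```text
t: 2.58
tool_pos: [0.5815, 0.0118, 0.145]
tool_rot: [-3.138, -0.024, -0.0]
force: [0.0, 0.0, -0.4]
opening: 1.001
[0.58154431 0.01180625 0.14501238] [ 0.00390508  0.04658894 -0.42656129]
```

View pics/w2.png

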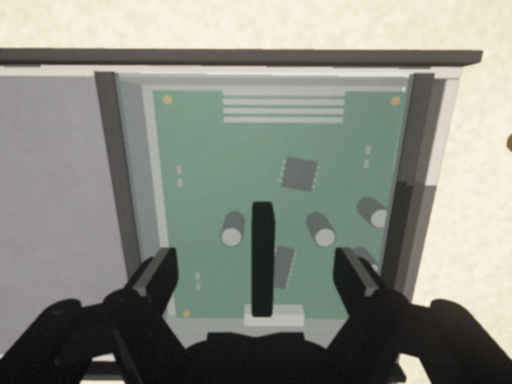

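The handle bar (262,260) sits between the pads. I'll close on it.

```bash
python3 -m inch '[{"linear":[0,0,0],"turn":[0,0,0],"jaw":1},{"linear":[0,0,0],"turn":[0,0,0],"jaw":1},{"linear":[0,0,0],"turn":[0,0,0],"jaw":1},{"linear":[0,0,0],"turn":[0,0,0],"jaw":1},{"linear":[0,0,0],"turn":[0,0,0],"jaw":1},{"linear":[0,0,0],"turn":[0,0,0],"jaw":1},{"linear":[0,0,0],"turn":[0,0,0],"jaw":1},{"linear":[0,0,0],"turn":[0,0,0],"jaw":1}]' 25
```

```text
t: 3.62
tool_pos: [0.5823, 0.0115, 0.1463]
tool_rot: [-3.138, -0.024, -0.003]
force: [-1.4, -1.7, 6.1]
opening: 0.134
```

```bash
python3 -m inch '[{"linear":[0,8,2],"turn":[0,0,0],"jaw":1},{"linear":[0,22,2],"turn":[0,0,0],"jaw":1},{"linear":[0,38,2],"turn":[0,0,0],"jaw":1},{"linear":[-1,54,2],"turn":[0,0,0],"jaw":1},{"linear":[-1,70,2],"turn":[0,0,0],"jaw":1},{"linear":[-1,86,2],"turn":[0,0,0],"jaw":1},{"linear":[-1,102,2],"turn":[0,0,0],"jaw":1},{"linear":[-1,116,2],"turn":[0,0,0],"jaw":1},{"linear":[-1,128,2],"turn":[0,0,0],"jaw":1},{"linear":[-2,138,2],"turn":[0,0,0],"jaw":1},{"linear":[-2,145,2],"turn":[0,0,0],"jaw":1},{"linear":[-2,147,2],"turn":[0,0,0],"jaw":1}]'
python3 -m inch '[{"linear":[0,2,0],"turn":[0,0,0],"jaw":1},{"linear":[0,4,0],"turn":[0,0,0],"jaw":1}]'
```

```text
t: 5.12
tool_pos: [0.5807, 0.1567, 0.1464]
tool_rot: [3.14, 0.025, 0.004]
force: [8.2, -15.3, -11.0]
opening: 0.134
t: 5.38
tool_pos: [0.5808, 0.1572, 0.1463]
tool_rot: [3.133, 0.025, 0.002]
force: [-0.7, -23.0, 3.9]
opening: 0.135
```

The guard is against its stop (23 N push-back). I'll release and lift.

```bash
python3 -m inch '[{"linear":[0,-1,0],"turn":[0,0,0],"jaw":0.5},{"linear":[0,-1,0],"turn":[0,0,0],"jaw":0},{"linear":[0,-1,0],"turn":[0,0,0],"jaw":0},{"linear":[0,-1,0],"turn":[0,0,0],"jaw":0},{"linear":[0,-1,0],"turn":[0,0,0],"jaw":0}]'
python3 -m inch '[{"linear":[0,0,20],"turn":[0,0,0],"jaw":0},{"linear":[0,-20,60],"turn":[0,0,0],"jaw":0},{"linear":[0,-60,100],"turn":[0,0,0],"jaw":0},{"linear":[0,-110,130],"turn":[0,0,0],"jaw":0},{"linear":[0,-150,140],"turn":[0,0,0],"jaw":0},{"linear":[0,-170,140],"turn":[0,0,0],"jaw":0},{"linear":[0,-170,140],"turn":[0,0,0],"jaw":0},{"linear":[0,-170,140],"turn":[0,0,0],"jaw":0}]'
python3 - <<'E'
from h import *
import pickle
st=read_state();im=optics.get_image('wrist');save(im,'w3.png');np.save('w3.npy',im);c,T=cal('wrist',st);pickle.dump((c,T),open('w3.pkl','wb'))
print(st['tool_pos'],st['tool_rot'],st['joint_vel'].round(3))
save(cv2.resize(im[90:300,100:360],None,fx=3,fy=2.8,interpolation=cv2.INTER_CUBIC)[:600],'w3c.png')
E
```

```text
t: 6.0
tool_pos: [0.5808, 0.1565, 0.1463]
tool_rot: [3.133, 0.025, 0.002]
force: [0.4, 0.7, -0.2]
opening: 1.005
t: 7.0
tool_pos: [0.5804, -0.0124, 0.2856]
tool_rot: [3.134, 0.026, -0.0]
force: [0.1, 0.1, -1.2]
opening: 0.999
[ 0.58041816 -0.01235057  0.28558832] [ 3.13422664e+00  2.63797885e-02 -1.01948061e-04] [ 0.013  0.002 -0.002 -0.002 -0.001 -0.002]
```

View pics/w3.png

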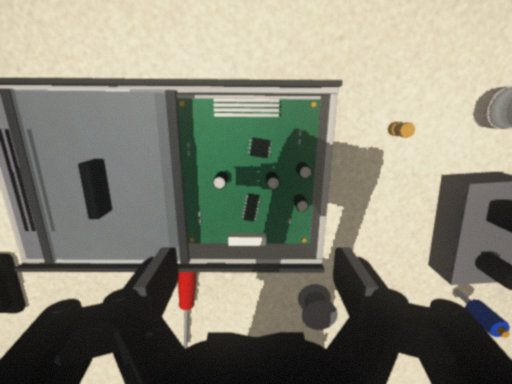

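The guard now sits over the deck, with its handle at (95,188). The long chip is visible at (251,207) and the square chip at (259,147). I'll enlarge them for measuring.

```bash
python3 - <<'E'
from h import *
im=np.load('w3.npy')
save(cv2.resize(im[125:235,200:325],None,fx=6,fy=5,interpolation=cv2.INTER_CUBIC),'w3d.png')
E
```

```text
(no output)
```

View pics/w3d.png

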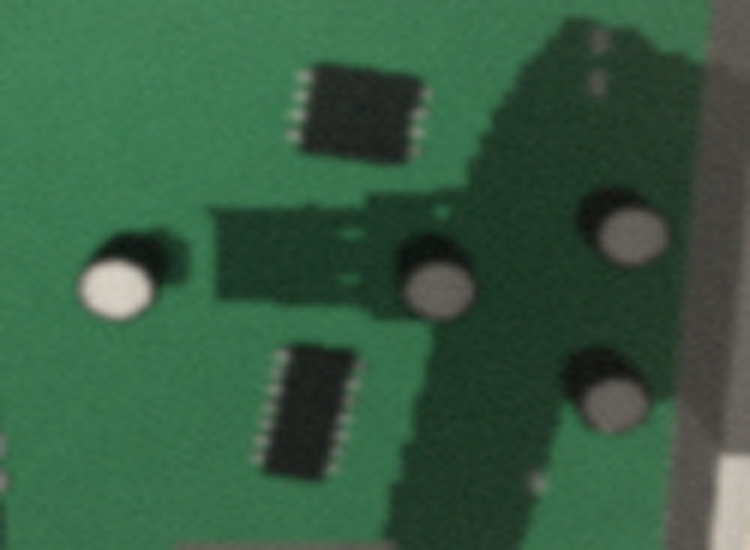

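```bash
python3 - <<'E'
from h import *
import pickle
c,T=pickle.load(open('w3.pkl','rb'))
f=lambda u,v,z:unproj(c,T,200+(u-2.5)/6,125+(v-2)/5,z)
P=np.array([f(u,v,.026) for u,v in [(292,345),(355,350),(323,478),(262,470)]])
print(P.round(4)[:,:2].tolist())
print('len',np.linalg.norm(P[0]-P[3]),np.linalg.norm(P[1]-P[2]),'w',np.linalg.norm(P[0]-P[1]),np.linalg.norm(P[2]-P[3]))
d=(P[0]+P[1]-P[2]-P[3])/2;print('ctr',P.mean(0),'long dir deg',np.degrees(np.arctan2(d[1],d[0])),np.degrees(np.arctan2(*(P[0]-P[3])[[1,0]])),np.degrees(np.arctan2(*(P[1]-P[2])[[1,0]])))
c1,c2=f(117,288,.05),f(439,290,.05);print('caps',c1,c2,np.linalg.norm(c1-c2), 'yaw',np.degrees(np.arctan2(c1[1]-c2[1],c1[0]-c2[0]))-90)
m=(c1+c2)/2;print('fixture from caps',m+[0,.0935,0])
q=[unproj(c,T,u,v,.026) for u,v in [(259,147)]];print(q)
E
```

```text
[[0.5598, -0.0062], [0.5586, -0.0197], [0.5231, -0.0134], [0.5252, 0.0001]]
len 0.035187030160907164 0.036127911531860936 w 0.013553474955041207 0.013637488613841972
ctr [ 0.54165206 -0.00982282  0.026     ] long dir deg -10.245788813904538 -10.359103131702652 -10.135425551392427
caps [0.58052394 0.02774594 0.05      ] [ 0.58092497 -0.03528156  0.05      ] 0.06302877462424682 yaw 0.3645554786653804
fixture from caps [0.58072446 0.08973219 0.05      ]
[array([ 0.61918149, -0.01883678,  0.026     ])]
```

```bash
python3 -m inch '[{"linear":[-3,-15,0],"turn":[0,0,0],"jaw":0},{"linear":[-6,-45,0],"turn":[0,0,1],"jaw":0},{"linear":[-10,-80,0],"turn":[0,0,2],"jaw":0},{"linear":[-14,-120,0],"turn":[0,0,3],"jaw":0},{"linear":[-18,-160,0],"turn":[0,0,4],"jaw":0},{"linear":[-22,-200,0],"turn":[0,0,4],"jaw":0},{"linear":[-26,-240,0],"turn":[0,0,4],"jaw":0},{"linear":[-30,-270,0],"turn":[0,0,4],"jaw":0},{"linear":[-32,-285,0],"turn":[0,0,4],"jaw":0},{"linear":[-32,-290,0],"turn":[0,0,4],"jaw":0},{"linear":[-32,-290,0],"turn":[0,0,4],"jaw":0},{"linear":[-32,-290,0],"turn":[0,0,4],"jaw":0}]'
python3 - <<'E'
from h import *
import pickle
st=read_state();im=optics.get_image('wrist');save(im,'w4.png');np.save('w4.npy',im);c,T=cal('wrist',st);pickle.dump((c,T),open('w4.pkl','wb'))
print(st['tool_pos'],st['tool_rot'],st['joint_positions'].round(2))
print(proj(c,T,(.548,-.303,.128)))
E
```

```text
t: 8.55
tool_pos: [0.5487, -0.3011, 0.2856]
tool_rot: [3.131, 0.139, 0.0]
force: [0.1, 0.5, -0.3]
opening: 0.996
[ 0.54874496 -0.30105164  0.28557474] [3.13148377e+00 1.38719443e-01 3.22074140e-04] [-0.69  0.31  1.49 -0.01  1.34  0.79]
[255.32551546 205.38367048]
```

View pics/w4.png

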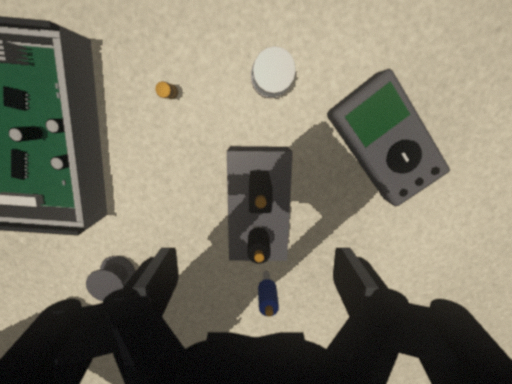

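There are three candidates: the tall black one with squared sides at (260,190), the short round one at (259,247), and the blue loose one at (268,297). The first fits the flat probe's rectangular handle. I'll confirm it in a crop.

```bash
python3 - <<'E'
from h import *
im=np.load('w4.npy')
save(cv2.resize(im[140:270,215:305],None,fx=6,fy=4.5,interpolation=cv2.INTER_CUBIC),'w4d.png')
E
```

```text
(no output)
```

View pics/w4d.png

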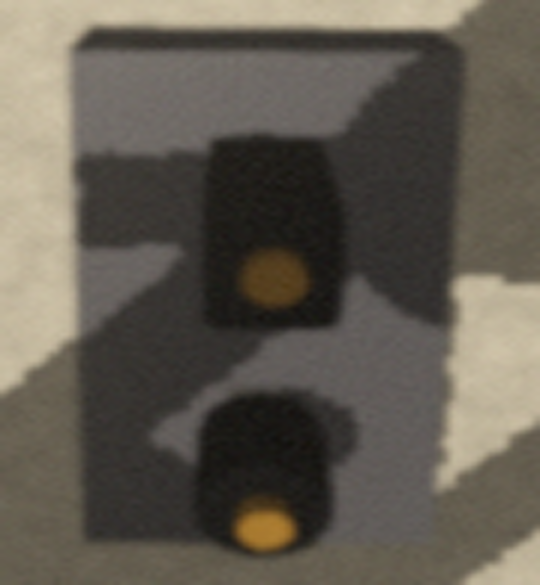

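```bash
python3 - <<'E'
from h import *
import pickle
c,T=pickle.load(open('w4.pkl','rb'))
f=lambda u,v,z:unproj(c,T,215+(u-2.5)/6,140+(v-1.7)/4.5,z)
a=f(274,278,.128);b=f(265,530,.103);print(a,b,np.linalg.norm((a-b)[:2]),np.degrees(np.arctan2(*(a-b)[[1,0]])))
P=np.array([f(*q,.05) for q in [(72,47),(462,47),(437,540),(85,540)]]);print(P[:,:2].round(4).tolist(),P.mean(0))
for i,j in[(0,3),(1,2)]: d=P[i]-P[j];print(np.linalg.norm(d),np.degrees(np.arctan2(d[1],d[0])))
d=P[0]-P[1];print(np.linalg.norm(d),np.degrees(np.arctan2(d[1],d[0]))-90)
# handle top face near edge corners z .12
for q in [(207,322),(335,325),(345,240),(210,140),(322,140)]: print(q,f(*q,.12).round(4)[:2])
E
```

```text
[ 0.55214226 -0.30706618  0.128     ] [ 0.48115107 -0.31275116  0.103     ] 0.0712184591651603 4.578474252119323
[[0.5841, -0.2678], [0.5905, -0.3411], [0.4504, -0.3539], [0.4441, -0.2784]] [ 0.51728877 -0.31028674  0.05      ]
0.14040491979711472 4.315963059031004
0.14065701888309579 5.187711437252182
0.07362542458107099 4.968839654582311
(207, 322) [ 0.539 -0.298]
(335, 325) [ 0.54  -0.318]
(345, 240) [ 0.5586 -0.3176]
(210, 140) [ 0.5775 -0.2953]
(322, 140) [ 0.5789 -0.312 ]
```

Two independent estimates agree: the brass stub gives (0.552,-0.307), and stand centre plus 35 mm gives (0.552,-0.307). The crop shows the squared handle, so I'll descend.

```bash
python3 -m inch '[{"linear":[2,-3,-8],"turn":[0,0,0],"jaw":0},{"linear":[3,-6,-25],"turn":[0,0,0],"jaw":0},{"linear":[3,-6,-50],"turn":[0,0,0],"jaw":0},{"linear":[3,-6,-75],"turn":[0,0,0],"jaw":0},{"linear":[3,-6,-100],"turn":[0,0,0],"jaw":0},{"linear":[3,-6,-120],"turn":[0,0,0],"jaw":0},{"linear":[3,-6,-133],"turn":[0,0,0],"jaw":0},{"linear":[3,-6,-139],"turn":[0,0,0],"jaw":0},{"linear":[3,-6,-139],"turn":[0,0,0],"jaw":0}]'
python3 - <<'E'
from h import *
for n in ['wrist','scene']:
    im=optics.get_image(n);save(im,n+'5.png')
    if n=='scene': save(cv2.resize(im[190:300,100:230],None,fx=5,fy=5),'s5.png')
E
```

```text
t: 9.72
tool_pos: [0.5519, -0.3072, 0.1466]
tool_rot: [3.131, 0.139, 0.0]
force: [0.3, -0.1, 0.6]
opening: 0.995
```

View pics/wrist5.png

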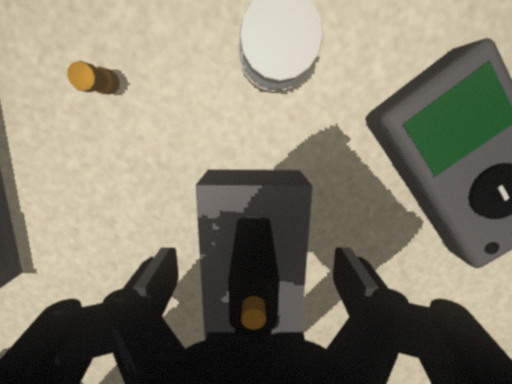

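View pics/scene5.png

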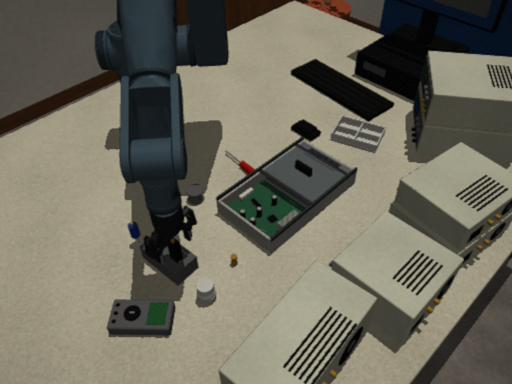

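The stub at (254,312) is centred between the pads. I'll close with 45 N.

```bash
python3 -m inch '[{"linear":[0,0,0],"turn":[0,0,0],"jaw":1},{"linear":[0,0,0],"turn":[0,0,0],"jaw":1},{"linear":[0,0,0],"turn":[0,0,0],"jaw":1},{"linear":[0,0,0],"turn":[0,0,0],"jaw":1},{"linear":[0,0,0],"turn":[0,0,0],"jaw":1},{"linear":[0,0,0],"turn":[0,0,0],"jaw":1},{"linear":[0,0,0],"turn":[0,0,0],"jaw":1},{"linear":[0,0,0],"turn":[0,0,0],"jaw":1}]' 45
python3 -m inch '[{"linear":[0,0,3],"turn":[0,0,0],"jaw":1},{"linear":[0,0,10],"turn":[0,0,0],"jaw":1},{"linear":[0,0,22],"turn":[0,0,0],"jaw":1},{"linear":[0,0,38],"turn":[0,0,0],"jaw":1},{"linear":[0,0,56],"turn":[0,0,0],"jaw":1},{"linear":[0,0,74],"turn":[0,0,0],"jaw":1},{"linear":[0,0,92],"turn":[0,0,0],"jaw":1},{"linear":[0,0,110],"turn":[0,0,0],"jaw":1},{"linear":[0,0,124],"turn":[0,0,0],"jaw":1},{"linear":[0,0,130],"turn":[0,0,0],"jaw":1},{"linear":[0,0,130],"turn":[0,0,0],"jaw":1}]'
python3 - <<'E'
from h import *
import pickle
st=read_state();print(st['tool_pos'],st['tool_rot'],st['force'])
for n in ['wrist','scene','side']:
    im=optics.get_image(n);save(im,n+'6.png');np.save(n+'6.npy',im)
c,T=cal('wrist',st);pickle.dump((c,T),open('w6.pkl','wb'))
E
```

```text
t: 10.82
tool_pos: [0.5523, -0.3075, 0.1477]
tool_rot: [3.13, 0.139, 0.003]
force: [-0.2, 0.2, 2.4]
opening: 0.252
t: 12.2
tool_pos: [0.5524, -0.3076, 0.278]
tool_rot: [3.13, 0.139, 0.003]
force: [0.5, -0.1, -1.1]
opening: 0.256
[ 0.55236524 -0.30757648  0.27796215] [3.12981972e+00 1.38709684e-01 3.03110357e-03] [ 0.50640931 -0.05167916 -1.1454016 ]
```

View pics/wrist6.png

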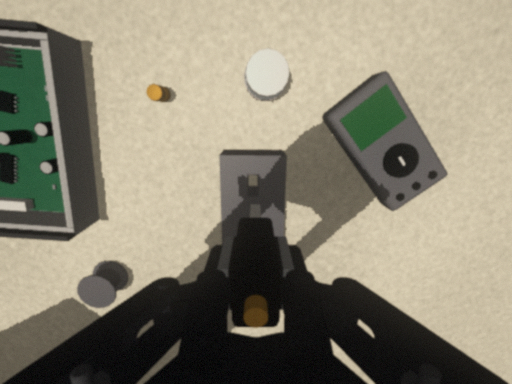

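View pics/scene6.png

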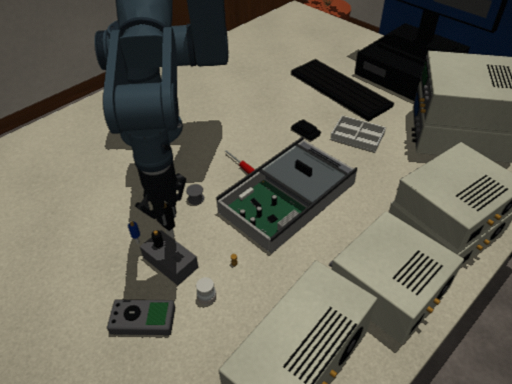

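View pics/side6.png

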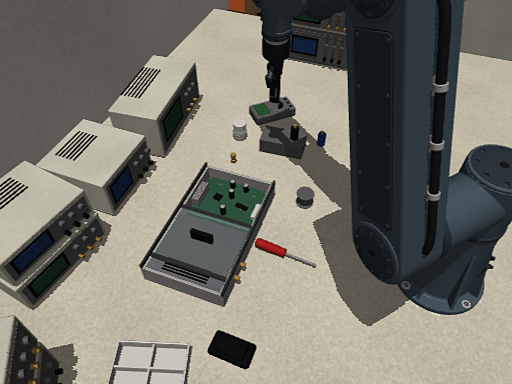

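The probe is lifted clear, with the white tip visible at (253,180) in the wrist view. The round probe is still in the stand. Carrying it over, high.

```bash
python3 -m inch '[{"linear":[0,8,0],"turn":[0,0,-1],"jaw":1},{"linear":[-1,28,0],"turn":[0,0,-3],"jaw":1},{"linear":[-2,56,0],"turn":[0,0,-5],"jaw":1},{"linear":[-3,88,0],"turn":[0,0,-7],"jaw":1},{"linear":[-4,122,0],"turn":[0,0,-9],"jaw":1},{"linear":[-6,156,0],"turn":[0,0,-11],"jaw":1},{"linear":[-7,190,0],"turn":[0,0,-13],"jaw":1},{"linear":[-8,222,0],"turn":[0,0,-15],"jaw":1},{"linear":[-9,252,0],"turn":[0,0,-15],"jaw":1},{"linear":[-10,276,0],"turn":[0,0,-15],"jaw":1},{"linear":[-11,292,0],"turn":[0,0,-15],"jaw":1},{"linear":[-11,298,0],"turn":[0,0,-15],"jaw":1}]'
python3 -m inch '[{"linear":[0,0,-10],"turn":[0,0,0],"jaw":1},{"linear":[0,0,-25],"turn":[0,0,0],"jaw":1},{"linear":[0,0,-40],"turn":[0,0,0],"jaw":1},{"linear":[0,0,-48],"turn":[0,0,0],"jaw":1},{"linear":[0,0,-50],"turn":[0,0,0],"jaw":1},{"linear":[0,0,-50],"turn":[0,0,0],"jaw":1}]'
python3 - <<'E'
from h import *
import pickle
st=read_state();print(st['tool_pos'],st['tool_rot'],st['force'])
f=lambda im,x,y,w,h,s:cv2.resize(im[y:y+h,x:x+w],None,fx=s,fy=s,interpolation=cv2.INTER_CUBIC)
D={}
for n in ['wrist','scene','side']:
    im=optics.get_image(n);save(im,n+'7.png');np.save(n+'7.npy',im);D[n]=im
c,T=cal('wrist',st);pickle.dump((c,T),open('w7.pkl','wb'))
save(f(D['scene'],215,150,100,90,6),'s7.png');save(f(D['side'],180,120,110,110,5),'d7.png');save(f(D['wrist'],190,120,130,150,4),'w7c.png')
E
```

```text
t: 13.85
tool_pos: [0.5408, -0.0084, 0.2766]
tool_rot: [3.123, -0.27, -0.001]
force: [-1.0, 0.5, -1.2]
opening: 0.259
t: 14.6
tool_pos: [0.5409, -0.0085, 0.2267]
tool_rot: [3.123, -0.27, -0.001]
force: [0.0, 0.7, -0.5]
opening: 0.255
[ 0.54091874 -0.00850114  0.22667769] [ 3.12253827e+00 -2.69943871e-01 -1.07211265e-03] [ 0.04237791  0.70996334 -0.5231861 ]
```

View pics/wrist7.png

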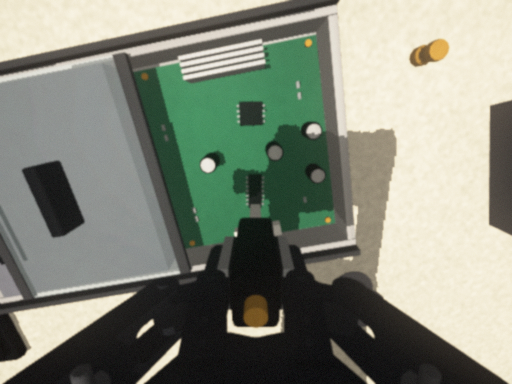

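View pics/s7.png

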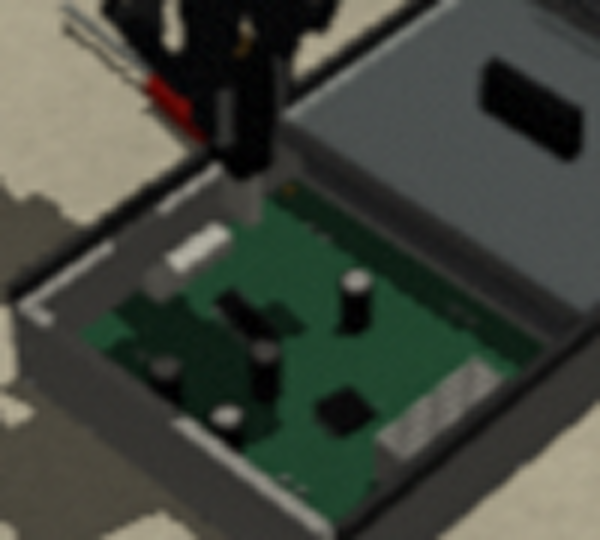

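View pics/d7.png

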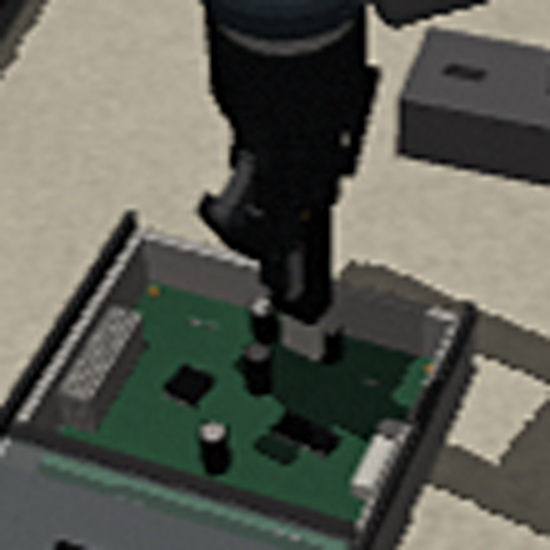

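View pics/w7c.png

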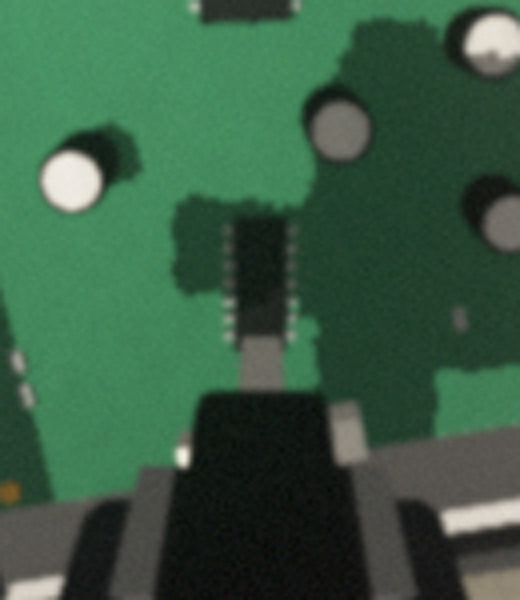

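```bash
python3 - <<'E'
from fit import *
S=lambda u,v:(215+(u-2.5)/6,150+(v-2.5)/6);D=lambda u,v:(180+(u-2)/5,120+(v-2)/5);W=lambda u,v:(190+(u-1.5)/4,120+(v-1.5)/4)
C['wrist']=pickle.load(open('w7.pkl','rb'))
P=lambda n,f,u,v,z:unproj(*C[n],*f(u,v),z)[:2]
for z in(.093,.095,.097):
  print(z,'scene tip',P('scene',S,246,218,z),'side tip',P('side',D,302,355,z),'wrist tip faredge',P('wrist',W,262,338,z))
print('chip scene',P('scene',S,246,318,.026),'side',P('side',D,307,433,.026))
print('wrist chip far end L/R',P('wrist',W,236,217,.026),P('wrist',W,285,217,.026),'near',P('wrist',W,234,345,.026),P('wrist',W,288,345,.026))
# triangulate tip
from scipy.optimize import least_squares
print(least_squares(lambda p:np.r_[proj(*C['scene'],p)-S(246,218),proj(*C['side'],p)-D(302,355)],[.54,-.01,.095]).x)
E
```

```text
0.093 scene tip [ 0.53862876 -0.00651918] side tip [ 0.53907443 -0.00600584] wrist tip faredge [ 0.54925457 -0.0111788 ]
0.095 scene tip [ 0.54007751 -0.00789899] side tip [ 0.538353  -0.0043776] wrist tip faredge [ 0.54993623 -0.01128291]
0.097 scene tip [ 0.54152626 -0.00927881] side tip [ 0.53763156 -0.00274937] wrist tip faredge [ 0.55061788 -0.01138702]
chip scene [ 0.53946135 -0.00919174] side [ 0.53820458 -0.00696776]
wrist chip far end L/R [ 0.56007614 -0.00678192] [ 0.5578766 -0.0192207] near [5.25779648e-01 2.78023741e-05] [ 0.52324863 -0.01420259]
[ 0.5388811  -0.00630252  0.09290945]
```

Every camera puts the tip within about 3 mm of the chip centre, and the yaw is aligned. I'll shift (+1,-1) and descend most of the way, then check the height.

```bash
python3 -m inch '[{"linear":[1,-1,-4],"turn":[0,0,0],"jaw":1},{"linear":[1,-1,-12],"turn":[0,0,0],"jaw":1},{"linear":[1,-1,-22],"turn":[0,0,0],"jaw":1},{"linear":[1,-1,-32],"turn":[0,0,0],"jaw":1},{"linear":[1,-1,-42],"turn":[0,0,0],"jaw":1},{"linear":[1,-1,-50],"turn":[0,0,0],"jaw":1},{"linear":[1,-1,-55],"turn":[0,0,0],"jaw":1},{"linear":[1,-1,-57],"turn":[0,0,0],"jaw":1},{"linear":[1,-1,-57],"turn":[0,0,0],"jaw":1}]'
cat > look.py <<'E'
from h import *
import pickle,sys
k=sys.argv[1]
st=read_state();print(st['tool_pos'],st['tool_rot'],st['force'])
f=lambda im,x,y,w,h,s:cv2.resize(im[y:y+h,x:x+w],None,fx=s,fy=s,interpolation=cv2.INTER_CUBIC)
D={}
for n in ['wrist','scene','side']:
    im=optics.get_image(n);save(im,n+k+'.png');np.save(n+k+'.npy',im);D[n]=im
c,T=cal('wrist',st);pickle.dump((c,T),open('w%s.pkl'%k,'wb'))
save(np.hstack([f(D['scene'],230,170,50,50,8),f(D['side'],210,175,50,50,8)]),'sd%s.png'%k);save(f(D['wrist'],200,120,110,110,5),'w%sc.png'%k)
E
python3 look.py 8
```

```text
t: 15.88
tool_pos: [0.5422, -0.0095, 0.1703]
tool_rot: [3.122, -0.27, 0.001]
force: [-0.5, 0.7, -0.6]
opening: 0.251
[ 0.54219034 -0.00948374  0.1702689 ] [ 3.12238391e+00 -2.69645399e-01  6.07791563e-04] [-0.45169193  0.65958743 -0.62074626]
```

View pics/sd8.png

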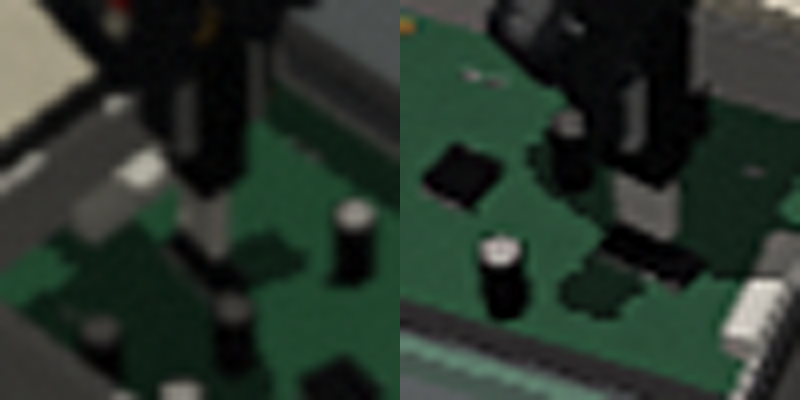

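View pics/w8c.png

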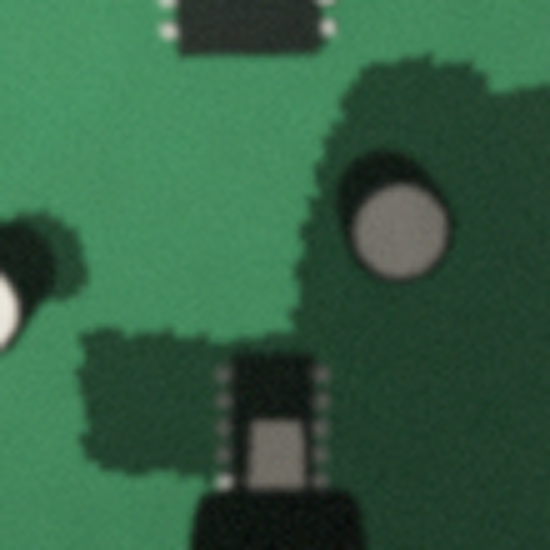

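```bash
cat > est.py <<'E'
from fit import *
import sys
from scipy.optimize import least_squares
E
python3 - <<'E'
from est import *
S=lambda u,v:np.array((230+(u-3.5)/8,170+(v-3.5)/8));D=lambda u,v:np.array((210+(u-400-3.5)/8,175+(v-3.5)/8));W=lambda u,v:np.array((200+(u-2)/5,120+(v-2)/5))
C['wrist']=pickle.load(open('w8.pkl','rb'))
z=.0385
print('wrist tip far edge',unproj(*C['wrist'],*W(277,418),z),'chip far edge',unproj(*C['wrist'],*W(274,355),.026))
u=np.array([np.cos(np.radians(-10.3)),np.sin(np.radians(-10.3)),0])
print('tip c',unproj(*C['wrist'],*W(277,418),z)-.011*u,'chip c',unproj(*C['wrist'],*W(274,355),.026)-.018*u)
# model projections: tip corners & chip top corners in scene/side crops
v=np.array([-u[1],u[0],0])
for nm,c0 in [('tip',np.array([.5422,-.0095,.0385])),('chip',np.array([.5417,-.0098,.026]))]:
  a,b=(.011,.004) if nm=='tip' else (.018,.007)
  for cam,inv in [('scene',lambda p:(p-[230,170])*8+3.5),('side',lambda p:(p-[210,175])*8+[403.5,3.5])]:
    print(nm,cam,[inv(proj(*C[cam],c0+i*a*u+j*b*v)).round().tolist() for i,j in[(-1,-1),(1,-1),(1,1),(-1,1)]])
im=np.hstack([cv2.resize(np.load('scene8.npy')[175:210,245:265],None,fx=16,fy=16,interpolation=cv2.INTER_CUBIC),cv2.resize(np.load('side8.npy')[190:215,230:255],None,fx=16,fy=22.4,interpolation=cv2.INTER_CUBIC)])
im=np.clip(im.astype(float)*1.8,0,255).astype(np.uint8);save(im,'sd8z.png')
E
```

```text
wrist tip far edge [ 0.55209846 -0.01233088  0.0385    ] chip far edge [ 0.5589099  -0.01310671  0.026     ]
tip c [ 0.54127572 -0.01036406  0.0385    ] chip c [ 0.54119996 -0.00988827  0.026     ]
tip scene [[186.0, 232.0], [220.0, 268.0], [238.0, 258.0], [204.0, 223.0]]
tip side [[675.0, 227.0], [623.0, 202.0], [610.0, 217.0], [663.0, 242.0]]
chip scene [[168.0, 247.0], [223.0, 306.0], [255.0, 289.0], [199.0, 231.0]]
chip side [[699.0, 252.0], [613.0, 211.0], [592.0, 237.0], [678.0, 278.0]]
```

View pics/sd8z.png

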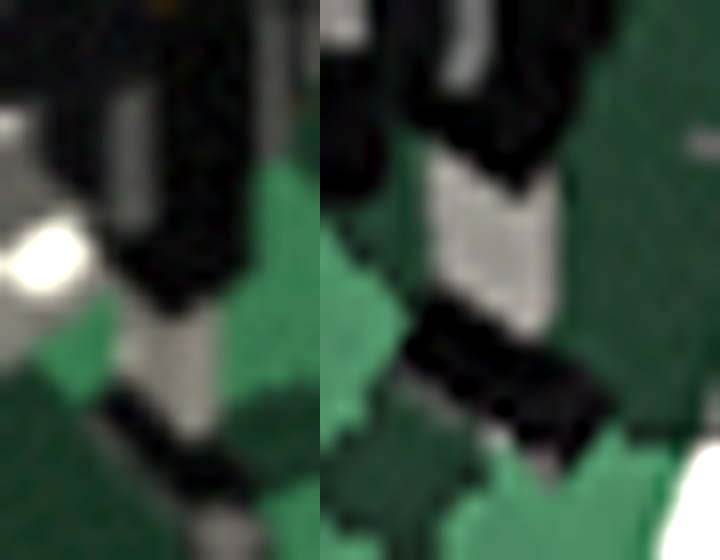

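The wrist view gives a tip centre of (0.5413,-0.0104) and a chip centre of (0.5412,-0.0099). The scene and side views agree to about 1 px. I'll go down the last 7 mm.

```bash
python3 -m inch '[{"linear":[0,0,-2],"turn":[0,0,0],"jaw":1},{"linear":[0,0,-4],"turn":[0,0,0],"jaw":1},{"linear":[0,0,-6],"turn":[0,0,0],"jaw":1},{"linear":[0,0,-7],"turn":[0,0,0],"jaw":1},{"linear":[0,0,-7],"turn":[0,0,0],"jaw":1},{"linear":[0,0,-7],"turn":[0,0,0],"jaw":1},{"linear":[0,0,-7],"turn":[0,0,0],"jaw":1}]'
python3 look.py 9
python3 - <<'E'
from h import *
im=np.hstack([cv2.resize(np.load('scene9.npy')[175:210,245:265],None,fx=16,fy=16,interpolation=cv2.INTER_CUBIC),cv2.resize(np.load('side9.npy')[190:215,230:255],None,fx=16,fy=22.4,interpolation=cv2.INTER_CUBIC)])
im=np.clip(im.astype(float)*1.8,0,255).astype(np.uint8);save(im,'sd9z.png')
E
```

```text
t: 16.9
tool_pos: [0.5424, -0.0095, 0.1636]
tool_rot: [3.122, -0.27, 0.002]
force: [-0.7, 0.0, -0.3]
opening: 0.25
[ 0.54237855 -0.00951635  0.1636365 ] [ 3.12230097e+00 -2.69720453e-01  1.67852395e-03] [-0.7034254   0.02950524 -0.34842889]
```

View pics/sd9z.png

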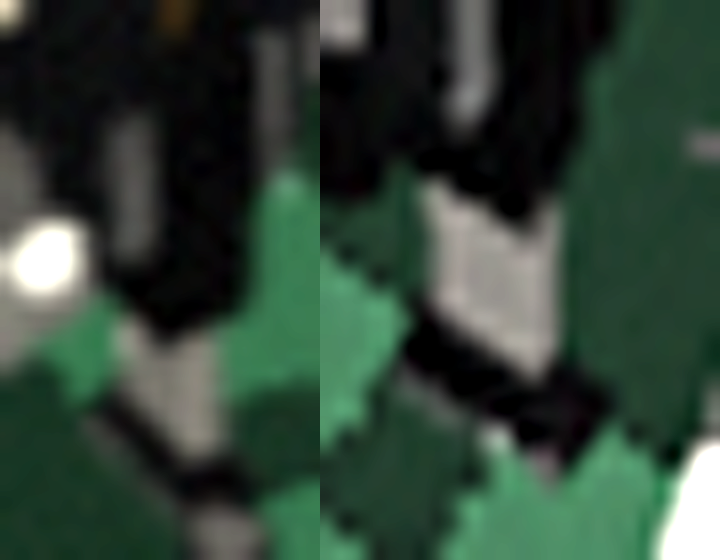

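View pics/w9c.png

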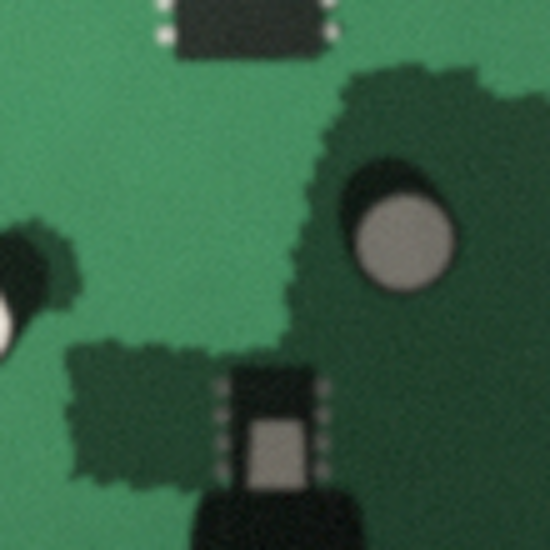

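View pics/side9.png

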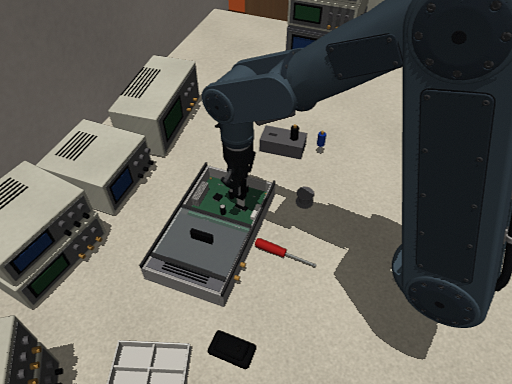

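```bash
python3 - <<'E'
from est import *
C['wrist']=pickle.load(open('w9.pkl','rb'))
W=lambda u,v:np.array((200+(u-2)/5,120+(v-2)/5))
S=lambda u,v:np.array((245+(u-7.5)/16,175+(v-7.5)/16));D=lambda u,v:np.array((230+(u-327.5)/16,190+(v-10.7)/22.4))
u=np.array([np.cos(np.radians(-10.3)),np.sin(np.radians(-10.3)),0]);v=np.array([-u[1],u[0],0])
print('wrist tip c',unproj(*C['wrist'],*W(277,419),.0319)-.011*u,'chip',unproj(*C['wrist'],*W(274,367),.026)-.018*u)
ch=np.array([.5417,-.0098,.026]);K=lambda i,j:ch+.018*i*u+.007*j*v
# bias per cam from visible chip top corners
bs=np.mean([S(97,395)-proj(*C['scene'],K(-1,-1)),S(188,495)-proj(*C['scene'],K(1,-1))],0)
bd=np.mean([D(405,343)-proj(*C['side'],K(1,1)),D(612,405)-proj(*C['side'],K(-1,-1))],0)
print('bias',bs,bd)
tip=lambda p,i,j:p+.011*i*u+.004*j*v
f=lambda p:np.r_[proj(*C['scene'],tip(p,1,-1))+bs-S(190,463),proj(*C['scene'],tip(p,-1,-1))+bs-S(115,400),proj(*C['side'],tip(p,-1,1))+bd-D(538,378),proj(*C['side'],tip(p,1,1))+bd-D(428,308)]
r=least_squares(f,[.54,-.01,.032]);print('tip',r.x,'minus chip top',r.x-ch,f(r.x).round(2))
# guard handle
a=np.load('side9.npy')
print('guard handle top side',unproj(*C['side'],202,236,.077))
st=read_state();print(st['joint_vel'].round(4),st['t'])
E
```

```text
wrist tip c [ 0.54139557 -0.01038719  0.0319    ] chip [ 0.54137415 -0.0098876   0.026     ]
bias [-0.5971142  -1.77771887] [1.0635803  1.07966617]
tip [ 0.54470195 -0.01265073  0.03198406] minus chip top [ 0.00300195 -0.00285073  0.00598406] [-0.04  0.32  0.41 -0.24  0.02 -0.06  0.33 -0.05]
guard handle top side [0.57605595 0.1567824  0.077     ]
[-0.0006 -0.0019 -0.0001 -0.0005 -0.0008 -0.0003] 17.05
```

The tip is about 6 mm above the chip top. The wrist view shows it about 0.5 mm off centre. The guard handle is at y≈0.157, at its stop, and the arm is still. Handing in.

```bash
python3 - <<'E'
from h import *
print(env.finish_job()); st=read_state();print(st['t'],st['tool_pos'],st['opening'])
E
```

```text
the job is handed in; nothing more can be done
None
the job is handed in; nothing more can be done
```

I slid the guard by its handle until it hit its stop, about 146 mm of travel. I then took the rectangular-handled probe from its stand, carried it over the fixture with the tip at about 0.145 m, and handed in at about 17 s with it held over the long chip.

Last checks before handing in:
- **Height:** the tip was about 6 mm above the chip's top. The arm's own position and the two fixed cameras gave the same figure.
- **Centring:** the checks disagreed. The wrist camera showed the tip about 0.5 mm from the chip's centre. A rougher fit from the two fixed cameras gave about 4 mm. Both are inside the 6 mm limit, and I trusted the closer wrist view.
- **Angle:** the blade was in line with the chip to within about 1°, and the tool was tilted less than 0.01 rad.
- **Stillness and grip:** joint speeds were near zero, wrist force was under 1 N, and the probe was still firmly held.
- **Guard and other objects:** the guard was still open at its stop. The other probe was still in its stand, and the bystanders still in view looked unmoved; I did not measure their positions again.

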